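Set out the portioning tools on their shadow mats

TASK

The packing shift is about to start: set out the four portioning tools on the table. Put the large measuring cup, the small measuring cup, the square scoop and the funnel each on the mat that bears its own dark shadow, so that it stands squarely over the shadow, the right way up as it stands now, with its handle (the funnel has none) over the handle of the shadow. Leave the white canister standing where it is.

Things in the scene. Friction and masses are not known exactly. Their poses are not given: they have to be found in the camera images.
- large_cup: Large stainless measuring cup: straight round bowl 66 mm outer diameter, 70 mm high, 2 mm wall, open on top; flat strip handle 18 mm wide, 3 mm thick, level with the rim, reaching 118 mm from the bowl's axis. About 160 g. Origin: centre of the bowl's underside; z up, and the handle points along its own -x.
- small_cup: Small stainless measuring cup: straight round bowl 44 mm outer diameter, 36 mm high, 2 mm wall, open on top; flat strip handle 18 mm wide, 3 mm thick, level with the rim, reaching 87 mm from the bowl's axis. About 70 g. Origin: centre of the bowl's underside; z up, and the handle points along its own -x.
- scoop: Square flat-bottomed steel hand scoop, 150 g: bowl 90 (along x) x 54 mm; upright side walls 42 mm high over the back (x -45 to -10 mm), sloping to 10 mm at the open front lip; round 19 mm handle with black grip, axis 30 to 35 mm up, reaching 112 mm from the bowl's centre. Grasp across the side walls. Origin: centre of the bowl's underside; z up, and the handle points along its own -x.
- funnel: Wide-mouthed stainless filling funnel standing mouth down: mouth 96 mm across at the bottom (99 mm over its bead), the cone rising to 40 mm height, then a nearly straight spout of 39 mm narrowing to 36 mm outer diameter pointing up to 78 mm height. No handle. About 130 g. Origin: centre of the mouth, on its underside; z up through the spout.
- mat_large_cup: Flat grey plastic mat fixed to the table, 190 (along its x) x 116 x 3 mm thick, bearing the dark shadow of the large measuring cup. Origin: centre of the underside. The shadow (drawn 6 mm larger all round than the tool) has its bowl centred 40 mm from the mat's centre along the mat's +x, its handle running from there towards the mat's -x: a disc of 78 mm with a bar 30 mm wide.
- mat_small_cup: Flat grey plastic mat fixed to the table, 190 (along its x) x 116 x 3 mm thick, bearing the dark shadow of the small measuring cup. Origin: centre of the underside. The shadow (drawn 6 mm larger all round than the tool) has its bowl centred 40 mm from the mat's centre along the mat's +x, its handle running from there towards the mat's -x: a disc of 56 mm with a bar 30 mm wide, shorter than the large cup's.
- mat_scoop: Flat grey plastic mat fixed to the table, 190 (along its x) x 116 x 3 mm thick, bearing the dark shadow of the square scoop. Origin: centre of the underside. The shadow (drawn 6 mm larger all round than the tool) has its bowl centred 40 mm from the mat's centre along the mat's +x, its handle running from there towards the mat's -x: a rectangle of 102 x 66 mm with a bar 31 mm wide.
- mat_funnel: Flat grey plastic mat fixed to the table, 190 (along its x) x 116 x 3 mm thick, bearing the dark shadow of the funnel. Origin: centre of the underside. The shadow is a plain disc of 108 mm at the middle of the mat, without a handle.
- canister: Bystander: white round canister with a grey lid, 102 mm across, 142 mm high, 0.75 kg, standing loose at the robot's right-hand side of the table. Origin: centre of the underside.
Things that resemble listed ones, but are neither listed nor needed, are in the scene too. Leave any brown look-alike of the mat_scoop alone.

How it is judged:
At the end, for the whole second after the job is handed in: Each tool stands flat (tilt under 0.1 rad) on its own mat, released and at rest; its bowl or mouth is within 12 mm of the shadow's along and across (funnel: 12 mm in all); handles point the same way as the shadow's, within 0.25 rad (x of large_cup in the frame of mat_large_cup between 0.028 and 0.052 m and y of large_cup in the frame of mat_large_cup between -0.012 and 0.012 m and angle between the x axis of large_cup and the x axis of mat_large_cup, either way round below 0.25 rad and x of mat_large_cup in the frame of large_cup below 0 m and z of large_cup in the frame of mat_large_cup between -0.002 and 0.008 m and angle between each of large_cup, small_cup, scoop, funnel's own z axis and vertical below 0.1 rad and linear speed of each of large_cup, small_cup, scoop, funnel below 0.02 m/s and angular speed of each of large_cup, small_cup, scoop, funnel below 0.2 rad/s and x of small_cup in the frame of mat_small_cup between 0.028 and 0.052 m and y of small_cup in the frame of mat_small_cup between -0.012 and 0.012 m and angle between the x axis of small_cup and the x axis of mat_small_cup, either way round below 0.25 rad and x of mat_small_cup in the frame of small_cup below 0 m and z of small_cup in the frame of mat_small_cup between -0.002 and 0.008 m and x of scoop in the frame of mat_scoop between 0.028 and 0.052 m and y of scoop in the frame of mat_scoop between -0.012 and 0.012 m and angle between the x axis of scoop and the x axis of mat_scoop, either way round below 0.25 rad and x of mat_scoop in the frame of scoop below 0 m and z of scoop in the frame of mat_scoop between -0.002 and 0.008 m and horizontal distance between funnel and mat_funnel below 0.012 m and z of funnel in the frame of mat_funnel between -0.002 and 0.008 m); the robot touches nothing.
It fails at once if the canister is shifted by more than 30 mm or tipped (distance of canister from where it was at the start of the episode above 0.03 m or angle between canister's own z axis and vertical above 0.3 rad).
It also fails if it takes over 118 s, if anything falls off the work surface, if the arm or the gripper's body presses on something with over 40 N, if the wrist force passes 120 N, or if a joint passes its speed limit or range.

ROBOT

A 6-joint arm with a two-finger parallel gripper is mounted at the origin on the work surface. World frame = base frame: x ahead of the robot, y to its left, z up, the work surface at z = 0. Lengths are in m, angles in rad, forces in N, time in s.
With the tool pointing down it reaches from about 0.275 to 0.825 m from the base axis. Payload 4.9 kg.
Tool frame: the origin (TCP) lies between the finger pads; the fingertips stand 22 mm ahead of it and the grasp point (between the pads) lies 3 mm ahead of it; z points along the fingers, x is the direction in which the jaws open and shut, and the axes are right-handed (so a half turn about z gives the same grasp; the last joint's range is limited). The gripper opens to 85 mm and grips with 20 to 120 N. Pads are 22 mm wide; open, the fingers measure 114 mm over their backs; the gripper's body (76 mm by 85 mm) begins 54 mm behind the grasp point. The pads swing forward as they close: fully open they stand 13 mm farther back than shut.
Start: joints at [-0.134, 0.326, -0.193, 1.052, 0, 1.437], TCP at [0.55, 0, 0.253] pointing down, gripper open.
Joint ranges: [-2.65, 2.65], [-0.97, 1.79], [-1.3, 1.35], [-1.93, 2.1], [-1.47, 1.37], [-3.14, 3.14]. Speed limits (rad/s): [2.57, 2.57, 3.14, 3.14, 3.14, 3.14].

INTERFACE

Orientations are given as a rotation vector (axis times angle).
In Python, from rig import ctrl gives the robot as it stands.
- The arm moves only by the shell command python3 -m inch 'ROWS' [FORCE]. ROWS is text: rows parted by semicolons, each of 7 numbers parted by spaces: the finger opening in mm, from 0 to 85.4, then the shift along the world's x, y, z in mm, then the turn, a rotation vector about the world's x, y, z in rad. In form: jaw dx dy dz ax ay az; .... A call has 1 to 5 rows; each row shifts and turns the pose as measured when the row begins; what a row does not reach is not made up. A row lasts 1/10 s, in which the tool goes at most 50 mm and 8.59 degrees, less where a joint would pass 70% of its speed; a pose out of reach is approached as far as the arm can. A call is refused whole if a number of a shift passes 50 or a number of a turn 0.15, either way. A call with a gripper value outside its range is refused whole. The fingers move at their own pace and stop on an object; FORCE is the grip in N (left out, the last holds). Time passes only in rows, so rows that do not move let the fingers close. It gives the time, the measured TCP pose, the force and the opening at its end, in the units of the state.
- ctrl.observe(): the state, without advancing time (a new reading comes with each control period).
- ctrl.read_camera(name): name is "scene" or "side" or "wrist"; returns a dict with "frame" (420x560x3 uint8, blue, green, red), "range_z" (420x560 float32, m along the optical axis (not along the pixel's ray), 0 where there is no reading), "fx", "fy", "cx", "cy" (pixels), "dist" ([k1, k2, p1, p2, k3] as OpenCV has them; the pictures are not rectified), "origin" and "rotation" of the camera in the world. Camera axes: x right, y up, looking along -z (the intrinsics and any distortion apply to the point x, -y, -z); pixel columns grow to the right and rows downward; lengths in m; the calibration is good to about 2 mm. A picture is of the moment at which its call begins.
- ctrl.hand_in(): hands the job in, once; it reports no verdict.
The state is a dict: "time": time; "joint_positions": joint angles; "joint_velocities": joint speeds; "effort": joint torques, N m; "eef_pos": TCP position; "tcp_rot": TCP orientation; "contact_force": force on the tool from outside, world axes, zero at the start; "ft_torque": the same for the moment, N m; "opening": opening from 0.0 (shut) to 1.0 (fully open).
Only numpy, scipy, OpenCV 4.12 (cv2) and the standard library are available. Lean on these libraries where they do the work, as an engineer would, in place of code of your own. Each camera call takes 0.05 s, during which the arm holds its last target. There are 200 camera calls.

## Working session

There is one attempt and no reset: what is moved stays moved. The work goes in short steps, Python scripts to look and compute and a shell command to move; the robot and the scene stay as the last step left them, time stands still between calls to the robot, and variables do not carry over. Pictures are saved under pics/ and viewed, about 12 in all and at most 16, crops included, and the job is handed in when it is done.

```bash
ls; mkdir -p pics; cat > h.py <<'E'
import numpy as np, cv2
from rig import ctrl
def shot(name, fn=None):
    c=ctrl.read_camera(name)
    if fn: cv2.imwrite('pics/'+fn,c['frame'])
    np.save('/tmp/%s.npy'%name,c,allow_pickle=True)
    return c
def load(name): return np.load('/tmp/%s.npy'%name,allow_pickle=True).item()
def rays(c,uv):
    K=np.array([[c['fx'],0,c['cx']],[0,c['fy'],c['cy']],[0,0,1.]])
    p=cv2.undistortPoints(np.array(uv,float).reshape(-1,1,2),K,np.array(c['dist'],float))[:,0]
    d=np.c_[p[:,0],-p[:,1],-np.ones(len(p))]
    return d@np.array(c['rotation']).T
def onplane(c,uv,z):
    d=rays(c,uv); o=np.array(c['origin']); return o+d*((z-o[2])/d[:,2])[:,None]
def cloud(c):
    h,w=c['range_z'].shape; v,u=np.mgrid[0:h,0:w]
    d=rays(c,np.c_[u.ravel(),v.ravel()]); P=np.array(c['origin'])+d*c['range_z'].ravel()[:,None]
    P[c['range_z'].ravel()==0]=np.nan
    return P.reshape(h,w,3)
E
python3 - <<'E'
from h import *
s=ctrl.observe(); print(s['time'],s['eef_pos'],s['tcp_rot'],s['opening'])
for n in ['scene','side','wrist']:
    c=shot(n,n+'0.png'); print(n,np.round(c['origin'],3),np.round(c['rotation'],2).tolist(),c['fx'],c['dist'])
a=np.hstack([cv2.imread('pics/scene0.png'),cv2.imread('pics/side0.png')]);cv2.imwrite('pics/a.png',cv2.resize(a,None,fx=.714,fy=.714))
E
```

```text
pics
0.0 [5.49461124e-01 1.12342041e-04 2.52498024e-01] [-3.14134167e+00 -7.48597702e-05  2.70017274e-03] 0.9991530117714316
scene [1.293 0.194 1.296] [0.42, 0.51, 1.74] 528.6259744747532 [-0.05489827  0.          0.          0.          0.        ]
side [ 0.18  -0.879  1.137] [0.69, -0.12, -0.32] 500.78390899128226 [-0.18813039  0.          0.          0.          0.        ]
wrist [0.549 0.084 0.374] [-0.33, 0.0, 0.0] 351.45804857042845 [-0.06858999  0.          0.          0.          0.        ]
```

View pics/scene0.png

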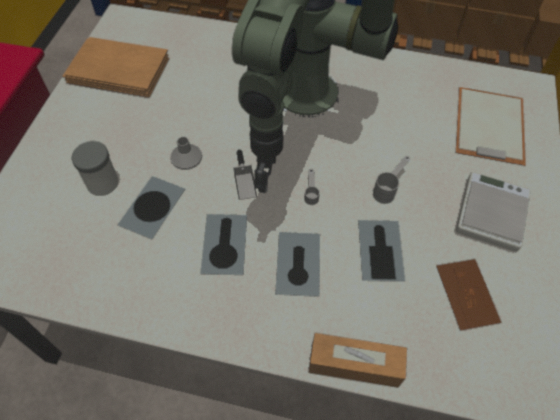

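View pics/side0.png

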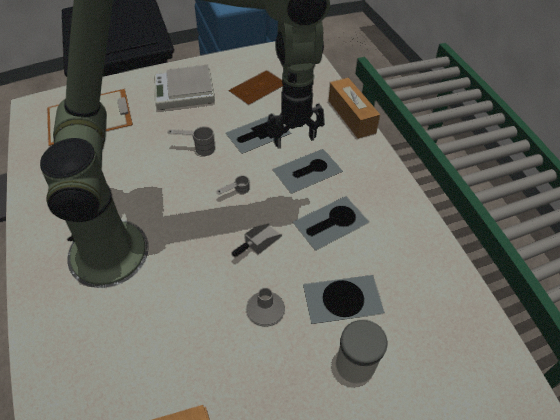

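The scene picture shows the tools: funnel (185,153), scoop (244,178), small cup (312,190) and large cup (388,184). The mats are funnel (152,206), large cup (224,245), small cup (299,265) and scoop (382,250). The canister is at (97,168) and the brown look-alike at (468,293). The side view agrees. Next I measure the shadows on z = 3 mm and the tools from the depth.

```bash
sed -i "s/d@np.array(c\['rotation'\]).T/d@cv2.Rodrigues(np.array(c['rotation'],float))[0].T/" h.py
cat > m.py <<'E'
from h import *
def blobs(c,mask,z,amin=60):
    n,l,st,ce=cv2.connectedComponentsWithStats(mask.astype(np.uint8)); out=[]
    for i in range(1,n):
        if st[i,4]<amin: continue
        out.append((ce[i],st[i,4],l==i))
    return out
if __name__=='__main__':
  for n in ['scene','side']:
    c=load(n); P=cloud(c); g=c['frame'].astype(int); gray=g.mean(2)
    flat=(np.abs(P[...,2])<.012)&(P[...,0]>.3)&(P[...,0]<.95)&(abs(P[...,1])<.5)
    print(n,'table z',np.nanmedian(P[...,2][flat]))
    for ce,a,m in blobs(c,flat&(gray<45),.003):
        v,u=np.nonzero(m); Q=onplane(c,np.c_[u,v],.003)[:,:2]
        (cx,cy),(w,h),ang=cv2.minAreaRect((Q*1000).astype(np.float32))
        print('shadow',ce.round(),a,'mean',Q.mean(0).round(4),'rect',round(cx),round(cy),round(w),round(h),round(ang,1))
    hi=(P[...,2]>.012)&(P[...,2]<.16)&(P[...,0]>.3)&(P[...,0]<.8)&(abs(P[...,1])<.5)
    for ce,a,m in blobs(c,hi,0):
        Q=P[m]; print('obj',ce.round(),a,'min',np.nanpercentile(Q,2,axis=0).round(3),'max',np.nanpercentile(Q,98,axis=0).round(3))
    for ce,a,m in blobs(c,flat&(gray>60)&(g[...,0]>g[...,2]+3),.003,300):
        v,u=np.nonzero(m); Q=onplane(c,np.c_[u,v],.003)[:,:2]
        (cx,cy),(w,h),ang=cv2.minAreaRect((Q*1000).astype(np.float32))
        print('mat',ce.round(),a,'rect',round(cx),round(cy),round(w),round(h),round(ang,1))
E
python3 m.py
```

```text
scene table z 0.0026009908042712304
shadow [151. 206.] 743 mean [ 0.5579 -0.3478] rect 557 -348 96 96 21.0
shadow [224. 248.] 649 mean [ 0.6417 -0.1039] rect 624 -98 69 150 89.3
shadow [381. 257.] 804 mean [0.5693 0.3261] rect 551 322 161 59 11.6
shadow [298. 268.] 386 mean [0.6541 0.1088] rect 646 106 109 46 12.5
obj [185. 153.] 649 min [ 0.334 -0.346  0.013] max [ 0.405 -0.266  0.081]
obj [104. 171.] 814 min [ 0.484 -0.499  0.016] max [ 0.558 -0.471  0.149]
obj [242. 167.] 284 min [ 0.331 -0.147  0.013] max [ 0.461 -0.079  0.049]
obj [387. 185.] 620 min [0.309 0.276 0.014] max [0.394 0.338 0.076]
obj [311. 188.] 281 min [0.347 0.077 0.013] max [0.448 0.121 0.043]
mat [163. 189.] 536 rect 507 -338 114 83 78.4
mat [140. 224.] 617 rect 608 -357 113 85 78.7
mat [224. 243.] 1559 rect 627 -107 186 114 12.2
mat [380. 246.] 1364 rect 546 321 189 113 11.9
mat [298. 263.] 1997 rect 639 106 188 114 9.9
side table z 0.00035063803866908216
shadow [255. 133.] 288 mean [0.5365 0.323 ] rect 534 320 127 66 10.8
shadow [311. 168.] 294 mean [0.655 0.112] rect 648 116 118 52 1.0
shadow [334. 220.] 638 mean [ 0.6405 -0.1013] rect 627 -95 74 155 89.4
shadow [343. 298.] 1171 mean [ 0.5597 -0.3453] rect 560 -344 105 105 27.4
obj [203. 138.] 545 min [0.309 0.273 0.014] max [0.391 0.343 0.072]
obj [235. 185.] 255 min [0.344 0.078 0.014] max [0.443 0.125 0.039]
obj [253. 242.] 463 min [ 0.326 -0.149  0.013] max [ 0.454 -0.068  0.045]
obj [265. 306.] 889 min [ 0.322 -0.348  0.013] max [ 0.4   -0.278  0.078]
obj [357. 328.] 370 min [ 0.473 -0.5    0.137] max [ 0.554 -0.472  0.146]
mat [248. 136.] 589 rect 534 320 162 115 12.9
mat [306. 171.] 1231 rect 640 108 188 114 10.1
mat [328. 224.] 1336 rect 628 -105 188 114 11.9
mat [342. 299.] 1603 rect 559 -345 115 188 79.3
```

```bash
cat > t.py <<'E'
from h import *
from scipy.optimize import least_squares
C={n:cloud(load(n)) for n in ['scene','side']}
for n,P in C.items():
  P=P.reshape(-1,3)
  def box(x0,x1,y0,y1,z0,z1): return P[(P[:,0]>x0)&(P[:,0]<x1)&(P[:,1]>y0)&(P[:,1]<y1)&(P[:,2]>z0)&(P[:,2]<z1)]
  def circ(Q,r,g): 
    f=least_squares(lambda p:np.hypot(Q[:,0]-p[0],Q[:,1]-p[1])-r,g,loss='soft_l1',f_scale=.002); return f.x, np.median(np.abs(f.fun))
  for nm,b,zb,h,r in [('large',(.28,.46,.2,.42),(.02,.058),.07,.033),('small',(.3,.5,.04,.17),(.012,.03),.036,.022),('funnel',(.3,.45,-.4,-.2),(.046,.076),.078,.0185)]:
    Q=box(*b,*zb); c,e=circ(Q,r,np.median(Q,axis=0)[:2])
    T=box(*b,h-.008,h+.012)[:,:2]; d=T-c; far=d[np.hypot(*d.T)>r+.012]
    a=far.mean(0) if len(far) else np.zeros(2)
    print(n,nm,c.round(4),'err',e.round(4),len(Q),'handle dir deg',np.degrees(np.arctan2(a[1],a[0])).round(1),'reach',np.hypot(*d.T).max().round(3),len(far))
  Q=box(.3,.5,-.17,-.05,.012,.06); (cx,cy),(w,h),ang=cv2.minAreaRect((Q[:,:2]*1000).astype(np.float32))
  print(n,'scoop',cx,cy,w,h,ang, Q.min(0),Q.max(0))
s=load('side')['frame'][100:340,160:320]; cv2.imwrite('pics/b.png',cv2.resize(s,None,fx=2.5,fy=2.5,interpolation=2))
s=load('scene')['frame'][135:210,160:420]; cv2.imwrite('pics/c.png',cv2.resize(s,None,fx=3,fy=3,interpolation=2))
E
python3 t.py
```

```text
scene large [0.361  0.3071] err 0.0014 324 handle dir deg 154.4 reach 0.092 77
scene small [0.4261 0.1005] err 0.0012 102 handle dir deg -166.8 reach 0.09 86
scene funnel [ 0.3621 -0.308 ] err 0.0016 140 handle dir deg 0.0 reach 0.024 0
scene scoop 401.50341796875 -110.02825164794922 166.30706787109375 60.36536407470703 19.809431076049805 [ 0.32566068 -0.1510554   0.012076  ] [ 0.48996495 -0.05907385  0.05150422]
side large [0.3614 0.3078] err 0.0015 313 handle dir deg 155.2 reach 0.091 56
side small [0.4238 0.1016] err 0.0013 108 handle dir deg -166.2 reach 0.086 87
side funnel [ 0.3611 -0.3068] err 0.0008 183 handle dir deg 0.0 reach 0.02 0
side scoop 390.86859130859375 -115.60875701904297 151.33920288085938 57.4701042175293 24.160123825073242 [ 0.32176247 -0.15440736  0.01230115] [ 0.46914488 -0.06112107  0.04679286]
```

View pics/c.png

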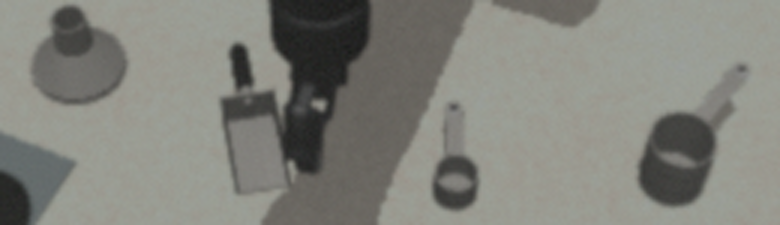

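The crop shows all four tools upright: the scoop's handle points up at (240,60), the small cup's at (453,115) and the large cup's at (735,75). The fits agree between the two views to about 2 mm. I start with the small cup.

```bash
python3 -m inch '85 -20 20 -15 0 0 0.15; 85 -20 20 -15 0 0 0.15; 85 -20 20 -15 0 0 0.15; 85 -20 20 0 0 0 0.15; 85 -20 20 0 0 0 0.15' 60
python3 -m inch '85 -20 0 0 0 0 0.15; 85 0 0 0 0 0 0.15; 85 0 0 0 0 0 0.15; 85 0 0 0 0 0 0.15; 85 0 0 0 0 0 0.15'
python3 -m inch '85 0 0 0 0 0 0.15; 85 0 0 0 0 0 0.15; 85 0 0 0 0 0 0'
cat > w.py <<'E'
import sys
from h import *
s=ctrl.observe(); R=cv2.Rodrigues(np.array(s['tcp_rot'],float))[0]
print('t',round(s['time'],2),'tcp',np.round(np.array(s['eef_pos'])*1000,1),'jawdeg',np.degrees(np.arctan2(R[1,0],R[0,0])).round(1),'tilt',np.degrees(np.arccos(-R[2,2])).round(2),'tool z',R[:,2].round(3),'F',np.round(s['contact_force'],1),'op mm',round(s['opening']*85,1),'j6',np.round(s['joint_positions'],2)[5])
if len(sys.argv)>1: shot('wrist',sys.argv[1])
E
python3 w.py w1.png
```

```text
time: 0.65
eef_pos: [0.448, 0.1002, 0.2047]
tcp_rot: [-2.919, -1.159, 0.001]
contact_force: [-0.0, 0.7, -0.3]
opening: 0.994
time: 1.15
eef_pos: [0.4215, 0.1029, 0.2033]
tcp_rot: [-2.29, -2.146, 0.009]
contact_force: [-0.3, 0.1, -0.2]
opening: 1.0
time: 1.45
eef_pos: [0.4207, 0.103, 0.2028]
tcp_rot: [-1.943, -2.464, 0.012]
contact_force: [1.4, 0.3, 0.2]
opening: 0.995
t 1.45 tcp [420.7 103.  202.8] jawdeg 103.5 tilt 0.46 tool z [-0.007 -0.004 -1.   ] F [1.4 0.3 0.2] op mm 84.6 j6 -0.16
```

```bash
cat > cup.py <<'E'
# fit a cup in the wrist cloud: args rim height, radius, guess x,y (mm)
import sys
from h import *
from scipy.optimize import least_squares
h,r,gx,gy=[float(a)/1000 for a in sys.argv[1:5]]
c=load('wrist'); P=cloud(c).reshape(-1,3)
P=P[np.hypot(P[:,0]-gx,P[:,1]-gy)<.14]
print('table z',np.nanmedian(P[np.abs(P[:,2])<.01][:,2]).round(4))
T=P[(P[:,2]>h-.008)&(P[:,2]<h+.008)]; g=np.array([gx,gy])
for k in range(3):
    d=T[:,:2]-g; q=T[np.hypot(*d.T)<r+.006][:,:2]
    f=least_squares(lambda p:np.hypot(*(q-p[:2]).T)-(r-.001),g,loss='soft_l1',f_scale=.001); g=f.x
d=T[:,:2]-g; far=d[np.hypot(*d.T)>r+.008]; far=far[np.hypot(*far.T)<.125]
a=far.mean(0) if len(far) else np.zeros(2)
print('centre mm',(g*1000).round(1),'n',len(q),'err',np.median(abs(f.fun)).round(4),'ztop',np.median(T[:,2]).round(4),'handle deg',np.degrees(np.arctan2(a[1],a[0])).round(1),'reach',np.hypot(*d.T).max().round(3) if len(d) else 0,len(far))
E
python3 cup.py 36 22 425 101
```

```text
table z 0.0004
centre mm [424.6 101.7] n 729 err 0.0008 ztop 0.0353 handle deg -166.7 reach 0.085 1467
```

View pics/w1.png

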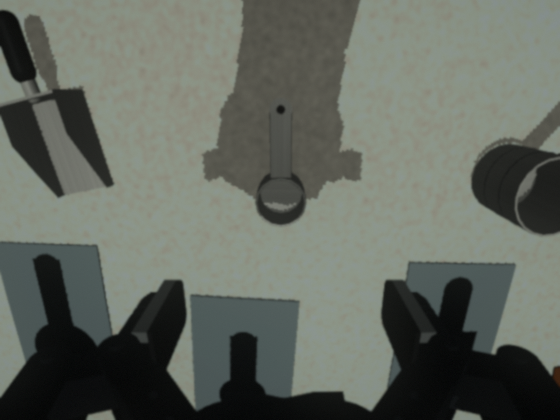

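The wrist view shows the small cup at (281,198) between the fingers with its handle towards the base. The fit matches the scene cameras, so I descend and grip.

```bash
python3 -m inch '85 4 -1 -40 0.004 -0.007 0; 85 0 0 -45 0 0 0; 85 0 0 -45 0 0 0; 85 0 0 -30 0 0 0; 85 0 0 0 0 0 0' 60; python3 w.py
```

```text
time: 2.0
eef_pos: [0.4275, 0.1021, 0.0403]
tcp_rot: [1.964, 2.444, 0.01]
contact_force: [-0.4, 0.9, 0.1]
opening: 0.995
t 2.0 tcp [427.5 102.1  40.3] jawdeg 102.4 tilt 0.52 tool z [ 0.009  0.001 -1.   ] F [-0.4  0.9  0.1] op mm 84.5 j6 -0.15
```

```bash
python3 -m inch '85 -3 0 -15 0 0.008 0.015; 85 0 0 0 0 0 0; 30 0 0 0 0 0 0; 30 0 0 0 0 0 0; 30 0 0 0 0 0 0' 50; python3 -m inch '30 0 0 0 0 0 0; 30 0 0 0 0 0 0; 30 0 0 0 0 0 0;30 0 0 0 0 0 0'; python3 w.py
```

```text
time: 2.5
eef_pos: [0.4277, 0.1024, 0.0298]
tcp_rot: [1.955, 2.455, 0.007]
contact_force: [-5.6, 1.1, 28.1]
opening: 0.512
time: 2.9
eef_pos: [0.4295, 0.1025, 0.032]
tcp_rot: [1.954, 2.451, 0.012]
contact_force: [0.2, -0.1, 0.3]
opening: 0.509
t 2.9 tcp [429.5 102.5  32. ] jawdeg 102.9 tilt 0.58 tool z [ 0.01   0.002 -1.   ] F [ 0.2 -0.1  0.3] op mm 43.3 j6 -0.16
```

```bash
python3 -m inch '30 0 0 30 0 0 0; 30 0 0 45 0 0 0; 30 0 0 20 0 0 0; 30 0 0 0 0 0 0' 50; python3 w.py w2.png; python3 cup.py 130 22 425 102;  python3 cup.py 135 22 425 102
```

```text
time: 3.3
eef_pos: [0.4273, 0.1023, 0.1288]
tcp_rot: [1.957, 2.454, 0.007]
contact_force: [0.2, 0.4, -1.5]
opening: 0.506
t 3.3 tcp [427.3 102.3 128.8] jawdeg 102.9 tilt 0.3 tool z [ 0.005  0.001 -1.   ] F [ 0.2  0.4 -1.5] op mm 43.0 j6 -0.16
table z 0.0004
centre mm [424.1 102.5] n 6196 err 0.0007 ztop 0.1339 handle deg -166.5 reach 0.085 9028
table z 0.0004
centre mm [424.1 102.4] n 5368 err 0.0009 ztop 0.134 handle deg -166.6 reach 0.085 8991
```

View pics/w2.png

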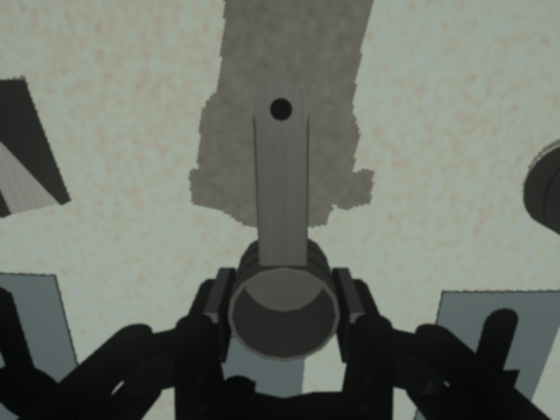

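The picture shows the small cup firmly held between the pads at (284,312), with its handle straight up the image. The cup's axis is 3 mm behind the TCP in x, and its underside is 31 mm below it.

```bash
python3 -m inch '30 45 3 0 0 -0.005 -0.02; 30 45 3 0 0 0 -0.02; 30 45 3 0 0 0 -0.015; 30 45 2 0 0 0 0; 30 40 1 0 0 0 0' 50; python3 -m inch '30 25 0 -20 0 0 0; 30 5 0 -20 0 0 0; 30 0 0 0 0 0 0'; python3 w.py
```

```text
time: 3.85
eef_pos: [0.641, 0.1144, 0.118]
tcp_rot: [-2.022, -2.394, 0.01]
contact_force: [0.3, 0.2, -0.7]
opening: 0.502
time: 4.15
eef_pos: [0.6755, 0.1138, 0.0693]
tcp_rot: [-2.023, -2.392, 0.013]
contact_force: [-1.8, -0.8, -0.3]
opening: 0.507
t 4.15 tcp [675.5 113.8  69.3] jawdeg 99.6 tilt 0.69 tool z [-0.012 -0.    -1.   ] F [-1.8 -0.8 -0.3] op mm 43.1 j6 -0.11
```

```bash
python3 -m inch '30 6 0 -15 0 -0.012 0; 30 0 0 -12 0 0 0; 30 0 0 -5 0 0 0; 30 0 0 0 0 0 0' 50; python3 w.py w3.png; python3 cup.py 44 22 679 114
```

```text
time: 4.55
eef_pos: [0.6781, 0.1136, 0.0332]
tcp_rot: [-2.026, -2.396, 0.007]
contact_force: [1.9, -0.4, 0.7]
opening: 0.508
t 4.55 tcp [678.1 113.6  33.2] jawdeg 99.6 tilt 0.37 tool z [-0.006 -0.001 -1.   ] F [ 1.9 -0.4  0.7] op mm 43.2 j6 -0.11
table z 0.0011
centre mm [674.6 113.9] n 5090 err 0.0015 ztop 0.0391 handle deg -169.8 reach 0.085 8774
```

```bash
python3 -m inch '30 5 0 4 0 -0.006 0; 30 0 0 0 0 0 0; 30 0 0 -3 0 0 0' 50;  python3 -m inch '60 0 0 0 0 0 0; 60 0 0 0 0 0 0; 60 0 0 0 0 0 0; 60 0 0 40 0 0 0; 85 0 0 45 0 0 0'; python3 -m inch '85 -20 0 45 0 0 0; 85 -20 0 30 0 0 0;85 0 0 0 0 0 0'; python3 w.py w4.png; python3 cup.py 39 22 679 114
```

```text
time: 4.9
eef_pos: [0.6838, 0.1139, 0.0367]
tcp_rot: [2.027, 2.398, 0.002]
contact_force: [0.1, -0.9, -1.2]
opening: 0.508
time: 5.4
eef_pos: [0.678, 0.1135, 0.1157]
tcp_rot: [-2.023, -2.393, 0.014]
contact_force: [0.1, 0.3, 0.3]
opening: 0.853
time: 5.7
eef_pos: [0.6401, 0.1136, 0.1996]
tcp_rot: [-2.028, -2.398, 0.003]
contact_force: [0.8, 0.2, 0.3]
opening: 0.995
t 5.7 tcp [640.1 113.6 199.6] jawdeg 99.6 tilt 0.15 tool z [-0.003 -0.001 -1.   ] F [0.8 0.2 0.3] op mm 84.6 j6 -0.1
table z 0.0009
centre mm [680.4 114.1] n 760 err 0.0007 ztop 0.0383 handle deg -169.7 reach 0.085 1391
```

View pics/w4.png

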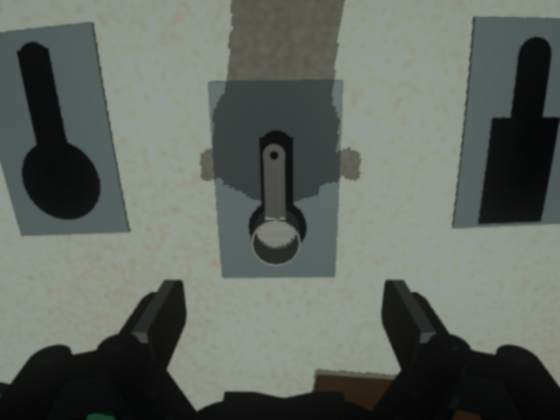

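The small cup stands on its shadow, with the bowl at (275,240) and the handle over the dark bar. The large cup's mat (60,130) is fully in view, so I check its pose together with the small cup's mat.

```bash
cat > mat.py <<'E'
import sys
from h import *
c=load(sys.argv[1] if len(sys.argv)>1 else 'wrist'); g=c['frame'].astype(int); P=cloud(c)
m=((g[...,0]>g[...,2]+4)|(g.mean(2)<45))&(np.abs(P[...,2])<.015)
m=cv2.morphologyEx(m.astype(np.uint8),cv2.MORPH_OPEN,np.ones((5,5)))
for k in cv2.findContours(m,cv2.RETR_EXTERNAL,cv2.CHAIN_APPROX_NONE)[0]:
    if cv2.contourArea(k)<2000: continue
    Q=onplane(c,k[:,0],.003)[:,:2]; (x,y),(w,h),a=cv2.minAreaRect((Q*1000).astype(np.float32))
    print('px',k[:,0].mean(0).round(),'centre',round(x,1),round(y,1),'size',round(w),round(h),'ang',round(a,1))
E
python3 mat.py; python3 - <<'E'
from h import *
c=load('wrist');P=cloud(c);g=c['frame'].mean(2)
for x0,x1 in [(0,130),(470,560)]:
    m=(g<25)&(np.abs(P[...,2])<.012); m[:, :x0]=0;m[:,x1:]=0; m[260:]=0
    v,u=np.nonzero(m); Q=onplane(c,np.c_[u,v],.003)[:,:2]; print(Q.mean(0),cv2.minAreaRect((Q*1000).astype(np.float32)))
E
```

```text
px [276. 176.] centre 641.2 107.9 size 188 115 ang 10.2
px [ 60. 130.] centre 628.8 -105.1 size 189 116 ang 11.4
px [511. 125.] centre 548.5 320.4 size 189 112 ang 12.1
[ 0.63755602 -0.10352122] ((630.53857421875, -114.22933197021484), (157.7948455810547, 74.9582290649414), 24.02547264099121)
[0.56367084 0.32608526] ((553.6839599609375, 324.2005615234375), (167.68508911132812, 64.22859191894531), 11.7058744430542)
```

```bash
python3 -m inch '85 -50 40 0 0 0 -0.12; 85 -50 40 0 0 0 -0.12; 85 -50 40 0 0 0 -0.12; 85 -45 35 0 0 0 -0.12; 85 -40 30 0 0 0 -0.12' 50; python3 -m inch '85 -20 10 0 0 0 -0.06; 85 0 0 0 0 0 0'; python3 w.py w5.png; python3 cup.py 70 33 361 307.5
```

```text
time: 6.25
eef_pos: [0.441, 0.268, 0.1902]
tcp_rot: [-2.674, -1.644, 0.009]
contact_force: [0.5, 2.6, 0.6]
opening: 0.996
time: 6.45
eef_pos: [0.4142, 0.2805, 0.1871]
tcp_rot: [-2.718, -1.566, 0.02]
contact_force: [1.2, -0.2, -0.2]
opening: 0.995
t 6.45 tcp [414.2 280.5 187.1] jawdeg 59.9 tilt 0.77 tool z [-0.013 -0.003 -1.   ] F [ 1.2 -0.2 -0.2] op mm 84.6 j6 0.97
table z 0.0005
centre mm [360.2 308.6] n 1623 err 0.0008 ztop 0.0694 handle deg 154.9 reach 0.081 1945
```

```bash
python3 -m inch '85 -30 15 0 0.003 -0.013 0.05; 85 -24 13 0 0 0 0.037; 85 0 0 -35 0 0 0; 85 0 0 -35 0 0 0;85 0 0 0 0 0 0' 50; python3 w.py w6.png;python3 cup.py 70 33 361 307.5
```

```text
time: 7.0
eef_pos: [0.3677, 0.308, 0.1133]
tcp_rot: [2.648, 1.686, 0.008]
contact_force: [-1.1, -1.0, 0.2]
opening: 0.994
t 7.0 tcp [367.7 308.  113.3] jawdeg 65.0 tilt 0.33 tool z [ 0.006  0.    -1.   ] F [-1.1 -1.   0.2] op mm 84.4 j6 0.98
table z 0.0005
centre mm [360.1 308.6] n 3275 err 0.0006 ztop 0.0693 handle deg 154.7 reach 0.115 6854
```

```bash
python3 -m inch '85 -7 0 0 0 0.006 0; 85 0 0 -10 0 0 0; 85 0 0 -5 0 0 0;85 0 0 0 0 0 0'; python3 w.py
```

```text
time: 7.45
eef_pos: [0.3661, 0.3093, 0.1025]
tcp_rot: [-2.652, -1.683, -0.012]
contact_force: [0.4, -0.1, 0.1]
opening: 0.999
t 7.45 tcp [366.1 309.3 102.5] jawdeg 64.8 tilt 0.45 tool z [ 0.006  0.004 -1.   ] F [ 0.4 -0.1  0.1] op mm 84.9 j6 0.99
```

```bash
python3 -m inch '85 -8 -1 0 0.002 0.005 0; 85 -2 0 -20 0 0 0; 85 0 0 -20 0 0 0;85 0 0 -14 0 0 0; 85 0 0 0 0 0 0'; python3 w.py
```

```text
time: 7.95
eef_pos: [0.3556, 0.3092, 0.0496]
tcp_rot: [-2.647, -1.681, -0.014]
contact_force: [-0.0, -0.5, -0.1]
opening: 0.998
t 7.95 tcp [355.6 309.2  49.6] jawdeg 64.8 tilt 0.61 tool z [ 0.005  0.01  -1.   ] F [-0.  -0.5 -0.1] op mm 84.8 j6 0.99
```

```bash
python3 -m inch '85 4 -1 -2 0.008 0.004 0; 50 0 0 0 0 0 0; 50 0 0 0 0 0 0;50 0 0 0 0 0 0; 50 0 0 0 0 0 0' 50; python3 -m inch '50 0 0 30 0 0 0;50 0 0 45 0 0 0;50 0 0 45 0 0 0;50 0 0 0 0 0 0'; python3 w.py w7.png;python3 cup.py 188 33 360 308
```

```text
time: 8.45
eef_pos: [0.3607, 0.3087, 0.0507]
tcp_rot: [-2.639, -1.676, -0.02]
contact_force: [-0.9, -0.5, -2.2]
opening: 0.771
time: 8.85
eef_pos: [0.359, 0.3076, 0.1739]
tcp_rot: [-2.639, -1.675, -0.014]
contact_force: [1.6, 0.7, -2.1]
opening: 0.772
t 8.85 tcp [359.  307.6 173.9] jawdeg 64.8 tilt 1.05 tool z [-0.001  0.018 -1.   ] F [ 1.6  0.7 -2.1] op mm 65.6 j6 0.98
table z 0.0004
centre mm [358.9 307.8] n 10133 err 0.0008 ztop 0.1935 handle deg 154.6 reach 0.108 15459
```

```bash
python3 -m inch '50 34 -45 0 -0.018 0 0.07; 50 34 -45 0 0 0 0.075; 50 34 -45 0 0 0 0.075; 50 34 -45 0 0 0 0.075; 50 34 -45 0 0 0 0.075' 50; python3 -m inch '50 34 -45 0 0 0 0.075;50 34 -45 0 0 0 0.075;50 34 -45 0 0 0 0.075;50 30 -40 0 0 0 0.05;50 0 0 0 0 0 0'; python3 w.py
```

```text
time: 9.4
eef_pos: [0.5061, 0.1043, 0.1663]
tcp_rot: [-2.261, -2.173, 0.015]
contact_force: [0.3, 0.8, -1.8]
opening: 0.772
time: 9.9
eef_pos: [0.626, -0.0631, 0.1569]
tcp_rot: [-1.931, -2.464, 0.026]
contact_force: [-0.7, -0.2, -0.8]
opening: 0.774
t 9.9 tcp [626.  -63.1 156.9] jawdeg 103.8 tilt 1.13 tool z [-0.019 -0.006 -1.   ] F [-0.7 -0.2 -0.8] op mm 65.8 j6 -0.45
```

```bash
python3 -m inch '50 35 -30 -20 0.006 -0.019 -0.03; 50 8 -4 -30 0 0 0; 50 0 0 -25 0 0 0; 50 0 0 -12 0 0 0; 50 0 0 0 0 0 0' 50; python3 w.py w8.png; python3 cup.py 85 33 667 -97
```

```text
time: 10.4
eef_pos: [0.661, -0.0945, 0.0601]
tcp_rot: [-1.976, -2.429, 0.006]
contact_force: [-1.0, 0.2, -1.9]
opening: 0.773
t 10.4 tcp [661.  -94.5  60.1] jawdeg 101.7 tilt 0.65 tool z [-0.011  0.004 -1.   ] F [-1.   0.2 -1.9] op mm 65.7 j6 -0.46
table z 0.0009
centre mm [660.5 -93.7] n 5866 err 0.0015 ztop 0.0801 handle deg -168.1 reach 0.107 16284
```

```bash
python3 -m inch '50 8 -3 0 -0.004 -0.011 0; 50 0 0 -4 0 0 0; 50 0 0 -2 0 0 0; 50 0 0 0 0 0 0' 50; python3 w.py w9.png; python3 cup.py 75 33 667 -97
```

```text
time: 10.85
eef_pos: [0.6721, -0.0969, 0.0587]
tcp_rot: [1.976, 2.433, 0.006]
contact_force: [-0.4, 0.8, -2.1]
opening: 0.771
t 10.85 tcp [672.1 -96.9  58.7] jawdeg 101.9 tilt 0.45 tool z [ 0.008 -0.002 -1.   ] F [-0.4  0.8 -2.1] op mm 65.6 j6 -0.46
table z 0.0009
centre mm [671.8 -95.9] n 9537 err 0.0009 ztop 0.0773 handle deg -168.3 reach 0.108 15391
```

```bash
python3 -m inch '50 -3 -1 -3 0 0.006 0; 50 0 0 -2 0 0 0; 50 0 0 0 0 0 0' 50; python3 w.py w10.png; python3 cup.py 73 33 667 -97
```

```text
time: 11.2
eef_pos: [0.6693, -0.098, 0.0545]
tcp_rot: [1.978, 2.436, 0.0]
contact_force: [0.5, -0.2, -1.3]
opening: 0.771
t 11.2 tcp [669.3 -98.   54.5] jawdeg 101.9 tilt 0.2 tool z [ 0.003 -0.002 -1.   ] F [ 0.5 -0.2 -1.3] op mm 65.6 j6 -0.46
table z 0.0009
centre mm [669. -97.] n 8472 err 0.001 ztop 0.0736 handle deg -168.2 reach 0.108 15383
```

```bash
python3 -m inch '50 0 0 -1 0 0 0; 84 0 0 0 0 0 0; 84 0 0 0 0 0 0; 84 0 0 0 0 0 0; 84 0 0 20 0 0 0' 50;  python3 -m inch '85 0 0 40 0 0 0; 85 0 0 45 0 0 0; 85 -30 0 45 0 0 0;85 0 0 0 0 0 0';python3 w.py w11.png; python3 cup.py 73 33 668 -97; python3 mat.py
```

```text
time: 11.75
eef_pos: [0.6679, -0.0978, 0.0718]
tcp_rot: [1.98, 2.439, -0.002]
contact_force: [0.2, 0.0, -0.4]
opening: 0.982
time: 12.15
eef_pos: [0.6402, -0.0979, 0.2039]
tcp_rot: [1.979, 2.438, -0.001]
contact_force: [0.5, -0.4, 0.0]
opening: 0.998
t 12.15 tcp [640.2 -97.9 203.9] jawdeg 101.9 tilt 0.13 tool z [ 0.001 -0.002 -1.   ] F [ 0.5 -0.4  0. ] op mm 84.8 j6 -0.47
table z 0.0008
centre mm [670.4 -98. ] n 1391 err 0.0006 ztop 0.0723 handle deg -168.4 reach 0.116 2584
px [487. 228.] centre 640.4 108.1 size 188 117 ang 10.5
px [277. 153.] centre 628.9 -105.7 size 189 115 ang 12.2
px [44. 71.] centre 580.8 -335.2 size 90 152 ang 79.8
```

View pics/w11.png

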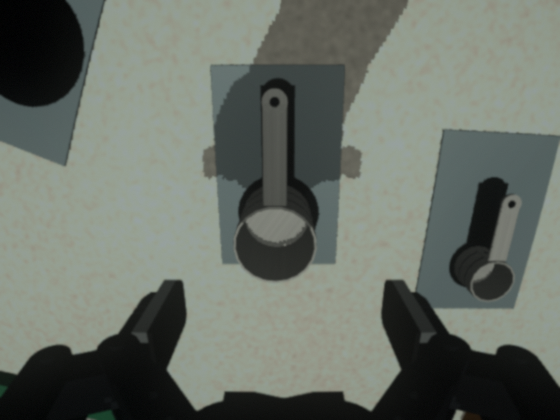

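The large cup stands on its shadow (bowl rim (276,243), handle over the bar), about 2 mm off. Next is the scoop.

```bash
python3 -m inch '85 -48 -3 0 0 0 0.05; 85 -48 -3 0 0 0 0.05; 85 -48 -3 0 0 0 0.05; 85 -48 -3 0 0 0 0.05; 85 -30 -3 0 0 0 0' 50; python3 -m inch '85 0 0 0 0 0 0'; python3 w.py w12.png
cat > sc.py <<'E'
import sys
from h import *
z0,z1=[float(a)/1000 for a in sys.argv[1:3]]   # height band of the scoop
g=np.array([float(a)/1000 for a in sys.argv[3:5]])
P=cloud(load('wrist')); Q=P.reshape(-1,3); Q=Q[(Q[:,2]>z0)&(Q[:,2]<z1)&(np.hypot(Q[:,0]-g[0],Q[:,1]-g[1])<.13)]
R=cv2.minAreaRect((Q[:,:2]*1000).astype(np.float32)); print('all',np.round(R[0],1),np.round(R[1],1),round(R[2],1),len(Q),'z',np.percentile(Q[:,2],[2,50,98]).round(4))
E
python3 sc.py 5 60 400 -110;python3 sc.py 38 60 400 -110
```

```text
time: 12.7
eef_pos: [0.4145, -0.112, 0.1938]
tcp_rot: [-1.709, -2.632, 0.002]
contact_force: [0.0, 0.3, -0.0]
opening: 0.996
time: 12.8
eef_pos: [0.4103, -0.1111, 0.1926]
tcp_rot: [-1.709, -2.627, 0.004]
contact_force: [-0.1, -0.3, -0.4]
opening: 0.994
t 12.8 tcp [ 410.3 -111.1  192.6] jawdeg 113.9 tilt 0.46 tool z [-0.008  0.002 -1.   ] F [-0.1 -0.3 -0.4] op mm 84.5 j6 -0.85
all [ 395.6 -113.4] [157.4  54.1] 24.3 3546 z [0.0079 0.0404 0.0448]
all [ 374.7 -122.9] [111.2  54.1] 24.4 2183 z [0.0383 0.0423 0.045 ]
```

View pics/w12.png

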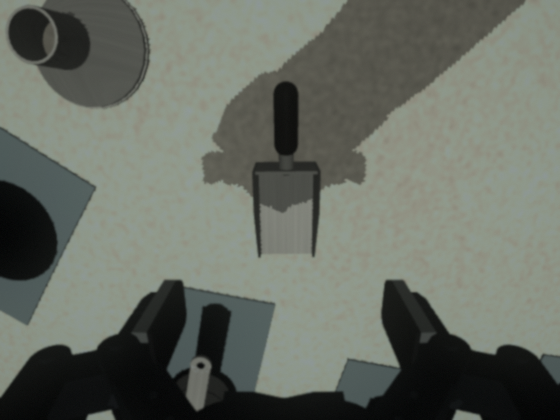

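The view shows the scoop (bowl (287,210), handle (286,115)) square between the fingers. Its measured outline is 157 x 54 mm as given, at 24.3 degrees.

```bash
python3 -m inch '85 -8 1 -30 -0.002 -0.008 0.007; 85 0 0 -40 0 0 0; 85 0 0 -40 0 0 0; 85 0 0 -30 0 0 0;85 0 0 0 0 0 0' 60; python3 w.py
```

```text
time: 13.35
eef_pos: [0.4132, -0.1128, 0.0491]
tcp_rot: [1.694, 2.629, 0.007]
contact_force: [-0.6, 1.0, 0.1]
opening: 0.992
t 13.35 tcp [ 413.2 -112.8   49.1] jawdeg 114.4 tilt 0.86 tool z [ 0.014 -0.004 -1.   ] F [-0.6  1.   0.1] op mm 84.3 j6 -0.87
```

```bash
python3 -m inch '85 -11 2 -6 0.004 0.014 0; 85 0 0 -7 0 0 0; 85 0 0 0 0 0 0' 60; python3 w.py
```

```text
time: 13.65
eef_pos: [0.4044, -0.1113, 0.0363]
tcp_rot: [1.7, 2.641, 0.0]
contact_force: [0.1, -0.8, 1.1]
opening: 0.995
t 13.65 tcp [ 404.4 -111.3   36.3] jawdeg 114.5 tilt 0.06 tool z [ 0.001 -0.    -1.   ] F [ 0.1 -0.8  1.1] op mm 84.5 j6 -0.87
```

```bash
python3 -m inch '85 -2 1 -4 0 0 0; 40 0 0 0 0 0 0; 40 0 0 0 0 0 0; 40 0 0 0 0 0 0; 40 0 0 0 0 0 0' 60; python3 -m inch '40 0 0 20 0 0 0; 40 0 0 40 0 0 0; 40 0 0 40 0 0 0; 40 0 0 0 0 0 0'; python3 w.py w13.png; python3 sc.py 90 160 402 -110; python3 sc.py 125 150 402 -110
```

```text
time: 14.15
eef_pos: [0.4049, -0.1114, 0.0349]
tcp_rot: [1.696, 2.635, 0.002]
contact_force: [-0.2, 0.1, -1.3]
opening: 0.619
time: 14.55
eef_pos: [0.4029, -0.1106, 0.1372]
tcp_rot: [1.699, 2.639, 0.001]
contact_force: [0.4, -1.0, -1.7]
opening: 0.625
t 14.55 tcp [ 402.9 -110.6  137.2] jawdeg 114.5 tilt 0.19 tool z [ 0.003 -0.001 -1.   ] F [ 0.4 -1.  -1.7] op mm 53.1 j6 -0.87
all [ 397.2 -111.7] [159.3  84.8] 10.6 31638 z [0.1045 0.1373 0.1565]
all [ 389.  -118.2] [138.9  78.4] 38.3 17331 z [0.1265 0.1438 0.1483]
```

View pics/w13.png

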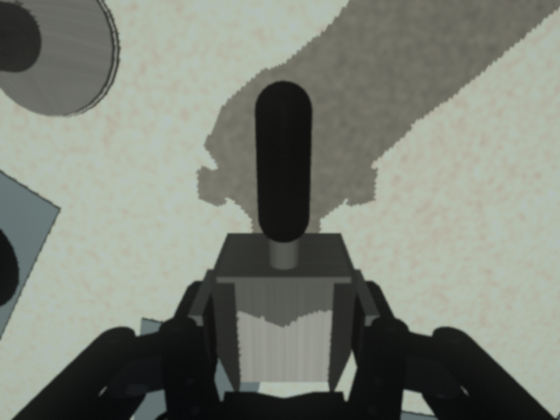

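```bash
cat > sp.py <<'E'
from h import *
s=ctrl.observe(); t=np.array(s['eef_pos']); R=cv2.Rodrigues(np.array(s['tcp_rot'],float))[0]; j=R[:2,0]; ax=np.array([j[1],-j[0]])
P=cloud(load('wrist')).reshape(-1,3); d=P[:,:2]-t[:2]; a=d@ax; b=d@j; z=P[:,2]-t[2]
m=(abs(b)<.006)&(z>-.03)&(z<.03)
for lo in range(-95,-15,10):
    k=m&(a>lo/1e3)&(a<(lo+10)/1e3)
    if k.sum()>5: print(lo,'top z rel tcp mm',(np.percentile(z[k],90)*1000).round(1))
k=m&(z>-.015); print('handle end along axis rel tcp mm',(np.percentile(a[k],.5)*1000).round(1))
k=(z>-.02)&(z<.03)&(a<-.05)&(a>-.12)&(abs(b)<.02); print('handle lateral mm by far/near',(b[k&(a<-.065)].mean()*1000).round(1),(b[k&(a>-.065)].mean()*1000).round(1))
k=(abs(b)<.024)&(abs(b)>.012)&(z>0)&(z<.012)&(a<0); print('back wall top along axis', (np.percentile(a[k],[2,50,98])*1000).round(1))
E
python3 sp.py
```

```text
-95 top z rel tcp mm 8.0
-85 top z rel tcp mm 12.5
-75 top z rel tcp mm 12.4
-65 top z rel tcp mm 12.0
-55 top z rel tcp mm 11.4
-45 top z rel tcp mm 10.8
-35 top z rel tcp mm 8.0
-25 top z rel tcp mm 10.0
handle end along axis rel tcp mm -86.1
handle lateral mm by far/near 0.0 0.0
back wall top along axis [-19.9 -19.1 -17. ]
```

```bash
python3 -m inch '40 17 46 5 0 0 -0.02; 40 17 46 5 0 0 -0.02; 40 17 46 0 0 0 -0.03; 40 17 46 0 0 0 -0.03; 40 17 46 0 0 0 -0.03' 60; python3 -m inch '40 17 46 0 0 0 -0.03; 40 17 46 0 0 0 -0.03; 40 17 46 0 0 0 -0.02; 40 15 40 0 0 0 0; 40 0 0 0 0 0 0'; python3 w.py
```

```text
time: 15.1
eef_pos: [0.4851, 0.1202, 0.1404]
tcp_rot: [-1.898, -2.502, 0.008]
contact_force: [1.8, -0.3, -1.3]
opening: 0.62
time: 15.6
eef_pos: [0.5486, 0.309, 0.1296]
tcp_rot: [-1.989, -2.422, 0.02]
contact_force: [-0.7, -1.4, -1.0]
opening: 0.622
t 15.6 tcp [548.6 309.  129.6] jawdeg 101.2 tilt 0.85 tool z [-0.014 -0.005 -1.   ] F [-0.7 -1.4 -1. ] op mm 52.9 j6 0.2
```

```bash
python3 -m inch '40 13 14 -20 0.005 -0.014 0.012; 40 0 0 -25 0 0 0; 40 0 0 -20 0 0 0; 40 0 0 -14 0 0 0; 40 0 0 0 0 0 0' 60; python3 w.py w14.png; python3 sp.py | tail -3
```

```text
time: 16.1
eef_pos: [0.5571, 0.3222, 0.0381]
tcp_rot: [-1.972, -2.44, 0.014]
contact_force: [-0.8, -0.6, 5.0]
opening: 0.622
t 16.1 tcp [557.1 322.2  38.1] jawdeg 102.1 tilt 0.58 tool z [-0.009 -0.005 -1.   ] F [-0.8 -0.6  5. ] op mm 52.9 j6 0.2
handle end along axis rel tcp mm -87.5
handle lateral mm by far/near 0.7 0.8
back wall top along axis [-21.1 -20.3  -3.5]
```

```bash
python3 -m inch '40 3 1 5 0.005 -0.009 0; 40 4 0 0 0 0 0; 40 0 0 0 0 0 0' 60; python3 w.py
```

```text
time: 16.45
eef_pos: [0.5648, 0.3224, 0.0451]
tcp_rot: [1.976, 2.442, 0.002]
contact_force: [0.2, -0.1, -0.8]
opening: 0.623
t 16.45 tcp [564.8 322.4  45.1] jawdeg 102.0 tilt 0.06 tool z [ 0.001  0.001 -1.   ] F [ 0.2 -0.1 -0.8] op mm 52.9 j6 0.2
```

```bash
python3 -m inch '40 -2 1 -5 0 0 0; 40 0 0 -2 0 0 0; 40 0 0 -1 0 0 0; 40 0 0 0 0 0 0' 60; python3 w.py
```

```text
time: 16.85
eef_pos: [0.5633, 0.3236, 0.0378]
tcp_rot: [1.976, 2.441, 0.004]
contact_force: [-0.6, 0.3, -1.7]
opening: 0.623
t 16.85 tcp [563.3 323.6  37.8] jawdeg 102.0 tilt 0.17 tool z [ 0.003  0.001 -1.   ] F [-0.6  0.3 -1.7] op mm 53.0 j6 0.2
```

```bash
python3 -m inch '40 0 0 -1 0 0 0; 75 0 0 0 0 0 0; 75 0 0 0 0 0 0; 75 0 0 0 0 0 0; 75 0 0 30 0 0 0' 60; python3 -m inch '85 0 0 45 0 0 0; 85 -20 0 45 0 0 0; 85 -20 0 40 0 0 0; 85 0 0 0 0 0 0'; python3 w.py w15.png; python3 sc.py 8 60 555 322; python3 mat.py
```

```text
time: 17.35
eef_pos: [0.561, 0.3227, 0.0647]
tcp_rot: [-1.976, -2.441, 0.004]
contact_force: [0.2, 0.4, -0.2]
opening: 0.877
time: 17.75
eef_pos: [0.5213, 0.3229, 0.2014]
tcp_rot: [1.977, 2.441, 0.002]
contact_force: [0.6, 1.2, 0.8]
opening: 0.995
t 17.75 tcp [521.3 322.9 201.4] jawdeg 102.0 tilt 0.07 tool z [ 0.001  0.001 -1.   ] F [0.6 1.2 0.8] op mm 84.5 j6 0.23
all [554.  322.6] [157.2  54.2] 12.1 3220 z [0.0106 0.0428 0.0477]
px [485. 305.] centre 616.7 576.0 size 136 94 ang 48.0
px [ 55. 245.] centre 640.9 108.1 size 189 116 ang 10.3
px [275. 201.] centre 548.6 322.8 size 188 116 ang 12.0
```

View pics/w15.png

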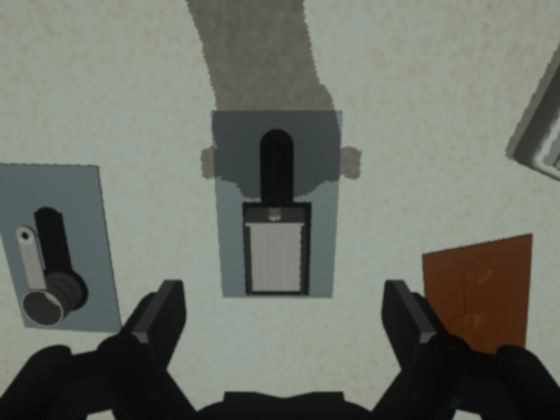

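The scoop sits square on its shadow (bowl (276,250), handle (276,165)); its outline centre is within 2 mm of where it should be. Last is the funnel.

```bash
python3 -m inch '85 -12 -48 0 0 0 0; 85 -12 -48 0 0 0 0; 85 -12 -48 0 0 0 0; 85 -12 -48 0 0 0 0; 85 -12 -48 0 0 0 0'; python3 -m inch '85 -12 -48 0 0 0 0; 85 -12 -48 0 0 0 0; 85 -12 -48 0 0 0 0; 85 -12 -48 0 0 0 0; 85 -12 -48 0 0 0 0'; python3 -m inch '85 -12 -48 0 0 0 0; 85 -12 -48 0 0 0 0; 85 -5 -25 0 0 0 0; 85 0 0 0 0 0 0'; python3 w.py w16.png; python3 cup.py 78 18 361.5 -307.5
```

```text
time: 18.3
eef_pos: [0.4603, 0.0824, 0.1927]
tcp_rot: [-1.964, -2.449, 0.003]
contact_force: [1.1, -1.3, 0.1]
opening: 0.997
time: 18.8
eef_pos: [0.3965, -0.1593, 0.1871]
tcp_rot: [-1.96, -2.445, 0.007]
contact_force: [0.6, -0.2, 0.4]
opening: 0.992
time: 19.2
eef_pos: [0.3635, -0.2877, 0.1824]
tcp_rot: [-1.97, -2.432, 0.009]
contact_force: [-0.8, 1.0, -0.1]
opening: 0.998
t 19.2 tcp [ 363.5 -287.7  182.4] jawdeg 102.0 tilt 0.73 tool z [-0.012  0.003 -1.   ] F [-0.8  1.  -0.1] op mm 84.8 j6 -1.03
table z 0.0004
centre mm [ 361.5 -306.6] n 822 err 0.0005 ztop 0.0776 handle deg 0.0 reach 0.019 0
```

```bash
python3 -m inch '85 -2 -19 0 -0.003 -0.012 0; 85 0 0 -35 0 0 0; 85 0 0 -35 0 0 0; 85 0 0 -25 0 0 0; 85 0 0 0 0 0 0' 50; python3 w.py
```

```text
time: 19.75
eef_pos: [0.3617, -0.2997, 0.0816]
tcp_rot: [-1.966, -2.443, -0.005]
contact_force: [-0.5, 0.6, -0.2]
opening: 0.997
t 19.75 tcp [ 361.7 -299.7   81.6] jawdeg 102.4 tilt 0.39 tool z [-0.002  0.006 -1.   ] F [-0.5  0.6 -0.2] op mm 84.7 j6 -1.07
```

```bash
python3 -m inch '85 0 -7 -10 -0.006 -0.002 0; 85 0 0 -4 0 0 0; 85 0 0 0 0 0 0'; python3 w.py; python3 -m inch '20 0 0 0 0 0 0; 20 0 0 0 0 0 0; 20 0 0 0 0 0 0; 20 0 0 0 0 0 0; 20 0 0 0 0 0 0' 50; python3 w.py
```

```text
time: 20.05
eef_pos: [0.3624, -0.3035, 0.0678]
tcp_rot: [-1.962, -2.449, -0.002]
contact_force: [-0.2, 0.4, 0.2]
opening: 0.993
t 20.05 tcp [ 362.4 -303.5   67.8] jawdeg 102.6 tilt 0.22 tool z [-0.002  0.003 -1.   ] F [-0.2  0.4  0.2] op mm 84.4 j6 -1.07
time: 20.55
eef_pos: [0.364, -0.3038, 0.0712]
tcp_rot: [1.962, 2.453, 0.001]
contact_force: [0.1, -0.1, -2.1]
opening: 0.419
t 20.55 tcp [ 364.  -303.8   71.2] jawdeg 102.7 tilt 0.06 tool z [ 0.001  0.    -1.   ] F [ 0.1 -0.1 -2.1] op mm 35.6 j6 -1.07
```

```bash
python3 -m inch '20 0 0 25 0 0 0; 20 0 0 40 0 0 0; 20 0 0 20 0 0 0; 20 0 0 0 0 0 0'; python3 w.py w17.png; python3 cup.py 166 18 362 -304
```

```text
time: 20.95
eef_pos: [0.3625, -0.3023, 0.1576]
tcp_rot: [-1.961, -2.45, -0.003]
contact_force: [0.6, -0.1, -1.8]
opening: 0.419
t 20.95 tcp [ 362.5 -302.3  157.6] jawdeg 102.6 tilt 0.23 tool z [-0.002  0.004 -1.   ] F [ 0.6 -0.1 -1.8] op mm 35.6 j6 -1.07
table z 0.0004
centre mm [ 359.4 -302.2] n 4159 err 0.0007 ztop 0.1645 handle deg -176.8 reach 0.032 473
```

View pics/w17.png

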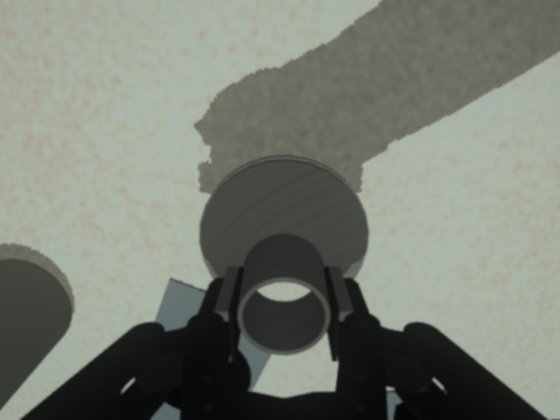

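The funnel hangs upright in the grip (spout (284,315), mouth visible below). I carry it to its mat.

```bash
python3 -m inch '20 40 -9 0 -0.004 -0.002 0; 20 40 -9 0 0 0 0; 20 40 -9 0 0 0 0; 20 40 -9 0 0 0 0; 20 35 -7 0 0 0 0'; python3 -m inch '20 10 0 -20 0 0 0; 20 0 0 -20 0 0 0;20 0 0 -10 0 0 0; 20 0 0 0 0 0 0'; python3 w.py
```

```text
time: 21.5
eef_pos: [0.5551, -0.3415, 0.1468]
tcp_rot: [-1.961, -2.434, 0.0]
contact_force: [0.2, -0.6, 0.1]
opening: 0.421
time: 21.9
eef_pos: [0.568, -0.3398, 0.0855]
tcp_rot: [-1.953, -2.433, -0.001]
contact_force: [-0.0, 0.5, -1.0]
opening: 0.423
t 21.9 tcp [ 568.  -339.8   85.5] jawdeg 102.5 tilt 1.28 tool z [-0.017  0.014 -1.   ] F [-0.   0.5 -1. ] op mm 36.0 j6 -0.87
```

```bash
python3 -m inch '20 -6 -6 0 -0.014 -0.017 0; 20 0 0 -4 0 0 0; 20 0 0 0 0 0 0'; python3 w.py w18.png; python3 cup.py 90 18 559 -345
```

```text
time: 22.2
eef_pos: [0.56, -0.345, 0.0798]
tcp_rot: [-1.965, -2.446, -0.001]
contact_force: [-0.2, 1.2, -1.0]
opening: 0.42
t 22.2 tcp [ 560.  -345.    79.8] jawdeg 102.4 tilt 0.23 tool z [-0.003  0.003 -1.   ] F [-0.2  1.2 -1. ] op mm 35.7 j6 -0.88
table z 0.0007
centre mm [ 557.  -344.9] n 4220 err 0.0009 ztop 0.0872 handle deg -173.3 reach 0.032 435
```

```bash
python3 -m inch '20 2 -1 -3 -0.003 -0.003 0; 20 0 0 -2 0 0 0; 20 0 0 -1 0 0 0; 20 0 0 0 0 0 0'; python3 w.py w19.png; python3 cup.py 83 18 559 -345
```

```text
time: 22.65
eef_pos: [0.5637, -0.3468, 0.0753]
tcp_rot: [1.965, 2.446, 0.0]
contact_force: [-0.5, 0.0, -0.7]
opening: 0.422
t 22.65 tcp [ 563.7 -346.8   75.3] jawdeg 102.5 tilt 0.21 tool z [ 0.003 -0.002 -1.   ] F [-0.5  0.  -0.7] op mm 35.9 j6 -0.88
table z 0.0007
centre mm [ 560.5 -346.6] n 4199 err 0.0006 ztop 0.0819 handle deg -173.2 reach 0.032 517
```

```bash
python3 -m inch '20 0 0 -1 0 0 0; 60 0 0 0 0 0 0; 60 0 0 0 0 0 0; 60 0 0 0 0 0 0; 60 0 0 0 0 0 0'; python3 -m inch '70 0 0 30 0 0 0; 85 0 0 45 0 0 0; 85 -20 0 45 0 0 0; 85 -20 0 30 0 0 0; 85 0 0 0 0 0 0'; python3 w.py w20.png; python3 cup.py 81 18 560 -346; python3 mat.py; python3 -m inch '85 -40 40 20 0 0 0; 85 -40 40 20 0 0 0; 85 -40 40 0 0 0 0; 85 -30 30 0 0 0 0; 85 0 0 0 0 0 0'
python3 - <<'E'
from h import *
shot('scene','scene9.png'); shot('side','side9.png')
E
python3 m.py | grep -v shadow
```

```text
time: 23.2
eef_pos: [0.5644, -0.3472, 0.0753]
tcp_rot: [1.964, 2.445, 0.0]
contact_force: [0.3, 0.4, -0.1]
opening: 0.705
time: 23.7
eef_pos: [0.5218, -0.3458, 0.2287]
tcp_rot: [1.965, 2.449, -0.0]
contact_force: [0.1, 0.8, 0.2]
opening: 0.992
t 23.7 tcp [ 521.8 -345.8  228.7] jawdeg 102.5 tilt 0.12 tool z [ 0.001 -0.002 -1.   ] F [0.1 0.8 0.2] op mm 84.3 j6 -0.92
table z 0.0007
centre mm [ 560.9 -346.6] n 602 err 0.0005 ztop 0.0803 handle deg 0.0 reach 0.14 0
px [470. 274.] centre 598.6 -111.5 size 126 116 ang 12.2
px [256. 260.] centre 609.6 -354.9 size 116 88 ang 79.8
px [299. 169.] centre 514.5 -335.9 size 117 95 ang 79.6
time: 24.25
eef_pos: [0.3826, -0.2057, 0.2503]
tcp_rot: [-1.956, -2.438, -0.002]
contact_force: [0.3, -0.5, 0.6]
opening: 0.996
scene table z 0.0025243835709329865
obj [104. 170.] 824 min [ 0.485 -0.499  0.016] max [ 0.558 -0.471  0.148]
obj [150. 204.] 759 min [ 0.527 -0.387  0.013] max [ 0.607 -0.305  0.084]
obj [221. 243.] 754 min [ 0.566 -0.13   0.014] max [ 0.704 -0.067  0.078]
obj [382. 245.] 424 min [0.485 0.295 0.013] max [0.624 0.359 0.052]
obj [298. 264.] 317 min [0.601 0.093 0.013] max [0.703 0.133 0.045]
mat [166. 190.] 467 rect 513 -339 113 94 78.4
mat [140. 224.] 598 rect 609 -357 113 83 80.1
mat [225. 244.] 1306 rect 627 -107 186 114 12.3
mat [366. 245.] 645 rect 553 279 190 51 2.3
mat [395. 247.] 562 rect 539 357 186 40 11.9
mat [298. 263.] 1923 rect 639 107 187 114 10.3
side table z 0.000211044007033534
obj [314. 161.] 253 min [0.599 0.092 0.014] max [0.7   0.137 0.042]
obj [341. 208.] 756 min [ 0.564 -0.131  0.014] max [ 0.702 -0.066  0.075]
obj [344. 296.] 928 min [ 0.52  -0.388  0.013] max [ 0.601 -0.31   0.081]
obj [357. 328.] 360 min [ 0.473 -0.499  0.136] max [ 0.554 -0.472  0.146]
mat [305. 173.] 1039 rect 640 108 188 114 10.3
mat [327. 229.] 1008 rect 628 -106 188 114 11.6
mat [342. 300.] 1571 rect 559 -345 115 188 79.3
```

View pics/w20.png

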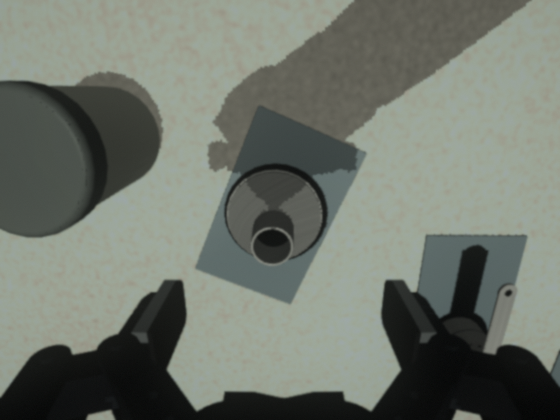

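View pics/side9.png

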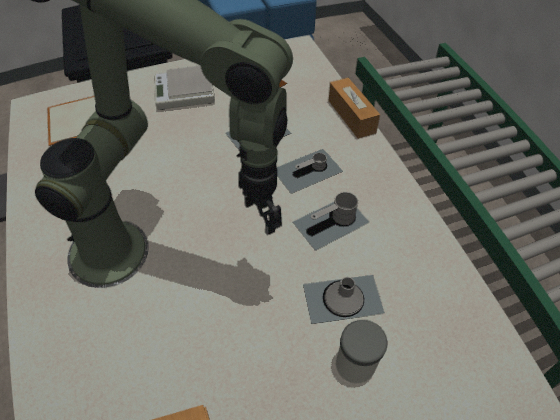

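The wrist view shows the funnel at (274,212), centred on its disc. The side view shows the tools on their mats with the canister unmoved and the arm clear, so I hand in.

```bash
python3 -m inch '85 0 0 0 0 0 0; 85 0 0 0 0 0 0; 85 0 0 0 0 0 0'; python3 -c "
from rig import ctrl
print(ctrl.hand_in())"
```

```text
time: 24.65
eef_pos: [0.3893, -0.2118, 0.2505]
tcp_rot: [-1.962, -2.442, -0.002]
contact_force: [-0.7, 0.8, 0.2]
opening: 0.992
the job is handed in; nothing more can be done
None
```

All four tools are standing upright on their own mats, and I handed the job in at about 24.7 s. I gripped the two cups across the bowl, the scoop across its side walls and the funnel by its spout.

Offsets from the shadow, measured with the wrist camera after each release:

| Tool | Position error | Handle angle error |
|---|---|---|
| Small cup | about 1 mm | under 1° |
| Large cup | about 2–3 mm | under 1° |
| Scoop | about 2 mm | under 1° |
| Funnel | about 2 mm | no handle |

- **Canister:** its measured position is unchanged (within 1 mm), and the arm was clear of everything at hand-in.
- **Contact:** the highest force I read was a brief 28 N, while the gripper closed on the small cup, probably the fingertips on the table. The readings came only at the end of each move.
- **Scoop check:** the arm hid the scoop from the side camera in the last check. Its placing rests on the wrist view and, more roughly, the final scene view.
- **Camera agreement:** the cameras agree with each other to about 2–4 mm, well inside the 12 mm tolerance. No check failed.

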